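# Wind up the moulding stand and hold a pressing pad flush on the sloped moulding

## Task

Wind the stand's crank one full turn clockwise (seen from above), so that its handle comes back to where it began and the moulding is raised to working height. Then pick up the wooden pressing pad by its grip and, with its long side along the moulding, hold its sole flat and flush on the sloped moulding face, centred over the inlaid patch, with steady hand pressure (about 10 N). Finish while still gripping the pad and pressing it there; do not let go, and leave the can, the mug and the wood offcut alone.

Things in the scene. Friction and masses are not known exactly. Their poses are not given: they have to be found in the camera images.
- crank (a joint): Turn of the stand's crank, rad: 0 at the start, growing clockwise seen from above; one full turn is 6.28. It turns either way about an upright axis, has no stop near a full turn, takes about 3 N at the handle and stays where it is left. Each full turn raises the moulding by 20 mm.
- crank_handle (a point): Centre of the upright wooden crank handle, 23 mm in diameter, 45 mm tall. It stands 45 mm from the crank axis and spins freely on its own pin, so it can be gripped tight and carried round without turning the hand. The crank arm's top is 24 mm below this point; within 115 mm of the axis nothing but the handle is higher than the arm.
- crank_axis (a point): Point on the crank's upright axis, at the height of the handle's centre. It lies 205 mm from the middle of the stand, to the stand's right seen from the robot.
- face (a point): Centre of the flat off-white moulding face (80 mm along x, 130 along y) and of the flush 42 x 62 mm wooden patch in it. z: outward normal, leaning back from upright towards the robot by 11 to 29 degrees (varies); y: level, along the moulding; x: up the slope, away from the robot. The stiff slope hinge does not give under hand pressure.
- pad_sole (a point): Centre of the underside (cork sole) of the pressing pad: a wooden board 50 mm along its x, 90 mm along its y and 14 mm thick, with a block grip on top; 160 g or so. z points up out of the top. It lies on the bench to the left.
- pad_grip (a point): Centre of the pad's upright wooden grip, 38 mm straight above pad_sole along the pad's z: 30 mm along the pad's x, 24 mm along its y, 44 mm tall (its top 20 mm above this point, the board 24 mm below it). Same axes as pad_sole.
- pad: The whole pressing pad; origin at the centre of its underside, axes as pad_sole.
- slope: The tilting head of the stand with the moulding on it; origin on its hinge, 38 mm below the face along the face's z; axes as the face.
- can: Paint can, 100 mm across, 120 mm tall, origin under its centre. Leave alone.
- mug: White plastic mug, 80 mm across, 85 mm tall, origin under its centre. Leave alone.
- offcut: Wood offcut 50 x 90 x 40 mm, origin under its centre. Leave alone.

How it is judged (in metres and radians):
On the way, in this order (a step that is already met when the one before it is completed fails the run):
1. the crank has been wound one full turn clockwise while the pad still lies on the bench (value of joint crank between 5.85 and 6.75 rad and height (world z) of pad_sole below 0.02 m), for 0.2 s.
2. the pad is held in the fingers, lifted off the bench (height (world z) of pad_sole above 0.04 m and contact force between the fingers and pad above 3 N), for 0.2 s.
At the end, for the whole second after the job is handed in: Crank at one full turn (5.85 to 6.75 rad); pad sole on the face (within 3 mm, parallel within 0.06 rad), centred within 15 mm across and 20 mm along the moulding, long side along it within 0.2 rad, gripped by the fingers and pressed with 4 to 40 N (value of joint crank between 5.85 and 6.75 rad and z of pad_sole in the frame of face between -0.003 and 0.003 m and x of pad_sole in the frame of face between -0.015 and 0.015 m and y of pad_sole in the frame of face between -0.02 and 0.02 m and angle between the z axis of pad_sole and the z axis of face, either way round below 0.06 rad and angle between the y axis of pad_sole and the y axis of face, either way round below 0.2 rad and contact force between pad and slope between 4 and 40 N and contact force between the fingers and pad above 3 N); the arm keeps its last pose, push and grip.
It fails at once if the can, mug or offcut is moved more than 20 mm (distance of any of can, mug, offcut from where it was at the start of the episode above 0.02 m).
It also fails if it takes over 70 s, if anything falls off the work surface, if the arm or the gripper's body presses on something with over 40 N, if the wrist force passes 120 N, or if a joint passes its speed limit or range.

## Robot

A 6-joint arm with a two-finger parallel gripper is mounted at the origin on the work surface. World frame = base frame: x ahead of the robot, y to its left, z up, the work surface at z = 0. Lengths are in mm, angles in rad, forces in N, time in s.
With the tool pointing down it reaches from about 350 to 875 mm from the base axis. Payload 4.2 kg.
Tool frame: the origin (TCP) lies at the very end of the fingers, on their centre line; the grasp point (between the pads) lies 19 mm behind it; z points along the fingers, y is the direction in which the jaws open and shut (so a half turn about z gives the same grasp; the last joint's range is limited). The gripper opens to 85 mm and grips with 20 to 120 N. Pads are 22 mm wide; open, the fingers measure 114 mm over their backs; the gripper's body (76 mm by 85 mm) begins 54 mm behind the grasp point. The pads swing forward as they close: fully open they stand 13 mm farther back than shut.
Start: joints at [1.375, 0.385, 0.008, 0, -1.194, -0.259], TCP at [274.518, 561.462, 231.312] pointing down, gripper open.
Joint ranges: [-3.14, 3.14], [-1.21, 2.06], [-1.07, 1.41], [-3.16, 2.05], [-2.99, -0.16], [-3.1, 3.1]. Speed limits (rad/s): [2.79, 2.79, 3.14, 3.14, 3.14, 3.14].

## Interface

Orientations are given as a unit quaternion [x, y, z, w].
In Python, from bench import telemetry, eyes, arm gives the robot as it stands. The module is installed in compiled form; this text tells all that it offers.
- The arm moves only by the tool move_arm, never from a script. Its argument "deltas" is text: rows parted by semicolons, each of 6 numbers parted by spaces: the shift along the tool's x, y, z in cm, then the turn, a rotation vector about the tool's x, y, z in rad. A call has 1 to 12 rows; each row shifts and turns the commanded pose from where the row before left it, along the tool's axes as they then stand; what a row does not reach is not made up. A row lasts 1/8 s, in which the tool goes at most 62.5 mm and 10.7 degrees, less where a joint would pass 70% of its speed; a pose out of reach is approached as far as the arm can. A call is refused whole if a number of a shift passes 6.25 or a number of a turn 0.188, either way. A call with a gripper value outside its range is refused whole. "grip" is the finger opening in cm, from 0 to 8.54, set as the call begins (left out, the last holds). The fingers move at their own pace and stop on an object; the grip force is fixed at half the most. Time passes only in rows, so rows that do not move let the fingers close. It gives the time, the measured TCP pose, the force and the opening at its end, in the units of the state.
- telemetry.read_state(): the state, without advancing time (a new reading comes with each control period).
- eyes.get_image(name): name is "side" or "top"; returns a dict with "pixels" (400x640x3 uint8, blue, green, red), "range_z" (400x640 float32, mm along the optical axis (not along the pixel's ray), 0 where there is no reading), "fx", "fy", "cx", "cy" (pixels), "dist_coeffs" ([k1, k2, p1, p2, k3] as OpenCV has them; the pictures are not rectified), "origin" and "orientation" of the camera in the world. Camera axes: x right, y up, looking along -z (the intrinsics and any distortion apply to the point x, -y, -z); pixel columns grow to the right and rows downward; lengths in mm; the calibration is good to about 2 mm. A picture is of the moment at which its call begins.
- arm.job_done(): hands the job in, once; it reports no verdict.
Trained networks look in a picture, given as the dict that the camera call returned (one of the last four; its "shot" number tells which), for a name from the list of things; names that differ only in an ending like _2 or _b are one class to them, and where a whole thing is asked for, a point or a joint stands for the part that bears it (a point fixed in the world has none). Each returns a list of dicts, best first, with "p" (0 to 1); they miss things now and then, are a little off and sometimes report something else, mostly with a low value. They report only what shows in the picture. A call takes as long as a camera call.
- eyes.boxes_of(picture, name): "point" ([x, y, z] in mm, in world coordinates, good to about 4 mm: the middle of the surface that is visible of it).
The state is a dict: "clock": time; "joints": joint angles; "joint_vel": joint speeds; "joint_efforts": joint torques, N m; "position": TCP position; "ee_rot": TCP orientation; "contact_force": force on the tool from outside, world axes, zero at the start; "wrist_torque": the same for the moment, N m; "gripper_width": finger opening in mm.
Only numpy, scipy, OpenCV 4.12 (cv2) and the standard library are available. Lean on these libraries where they do the work, as an engineer would, in place of code of your own. Each camera call takes 0.05 s, during which the arm holds its last target.

## Working session

There is one attempt and no reset: what is moved stays moved. The work goes in short steps, Python scripts to look and compute and a tool call to move; the robot and the scene stay as the last step left them, time stands still between calls to the robot, and variables do not carry over. Pictures are saved under pics/ and viewed, and the job is handed in when it is done.

Besides the shell and the picture viewer there is one more tool, called after ">>>" as name(argument=value, ...) on one line, values as JSON. move_arm: Moves the arm, as the interface text tells. Its arguments: {"type":"object","properties":{"deltas":{"type":"string"},"grip":{"type":"number"}},"required":["deltas"]}

```bash
mkdir -p pics
cat > h.py <<'E'
import numpy as np, cv2
from scipy.spatial.transform import Rotation as R
from bench import telemetry, eyes, arm
def cloud(im):
    h,w=im["range_z"].shape
    u,v=np.meshgrid(np.arange(w),np.arange(h))
    K=np.array([[im["fx"],0,im["cx"]],[0,im["fy"],im["cy"]],[0,0,1.]])
    p=cv2.undistortPoints(np.stack([u,v],-1).reshape(-1,1,2).astype(np.float64),K,np.array(im["dist_coeffs"],float)).reshape(h,w,2)
    z=im["range_z"].astype(float)
    P=np.stack([p[...,0]*z,-p[...,1]*z,-z],-1)
    W=P@R.from_quat(im["orientation"]).as_matrix().T+np.array(im["origin"])
    W[z<=0]=np.nan
    return W
def save(im,n): cv2.imwrite("pics/"+n,im["pixels"])
E
python3 - <<'E'
from h import *
s=telemetry.read_state(); print(s)
for n in("side","top"):
    im=eyes.get_image(n); save(im,n+"0.png"); np.savez("/tmp/%s0.npz"%n,W=cloud(im),px=im["pixels"])
    print(n,im["origin"],im["orientation"],im["fx"])
    for k in("crank_handle","crank","face","pad_sole","pad_grip","pad","slope","can","mug","offcut"):
        try: print(k,[(np.round(d["point"],0),round(d["p"],2)) for d in eyes.boxes_of(im,k)[:3]])
        except Exception as e: print(k,e)
E
```

```text
{'clock': 0.0, 'joints': array([ 1.37458339e+00,  3.85551964e-01,  6.61906063e-03, -4.91576599e-04,
       -1.19397928e+00, -2.58568850e-01]), 'joint_vel': array([ 1.31065899e-03,  1.39338206e-03, -4.53018314e-04,  5.47775788e-04,
        5.68233554e-04,  8.50517830e-05]), 'joint_efforts': array([ 4.04189668e-04, -3.92286623e+01,  1.88400650e+01,  4.18624967e+00,
       -4.70802115e-03,  6.31893471e-06]), 'position': array([274.28777037, 560.95025791, 230.22279812]), 'ee_rot': array([ 9.74236880e-01, -2.25524566e-01, -1.95358471e-04,  1.06453308e-03]), 'contact_force': array([-0.53017976, -0.08656675, -0.13957077]), 'wrist_torque': array([ 0.00860193, -0.03246702, -0.01295498]), 'gripper_width': 85.38997702605904}
side [ 452.56322761 -934.2053159   918.19672388] [ 0.3994051  -0.02533727 -0.06133579  0.91436946] 480.86631464791685
crank_handle [(array([ 537., -217.,  142.]), 0.48)]
crank [(array([ 549., -209.,  103.]), 0.77)]
face [(array([532., -13., 132.]), 0.84), (array([514., 272.,  13.]), 0.51)]
pad_sole []
pad_grip [(array([513., 275.,  14.]), 0.77)]
pad [(array([511., 271.,  14.]), 0.89)]
slope [(array([526., -10., 129.]), 0.8)]
can [(array([ 587., -439.,  111.]), 0.56)]
mug [(array([707., 240.,  62.]), 0.78)]
offcut [(array([ 434., -409.,   37.]), 0.55)]
top [ 475.55499848  -28.18412371 1379.45189576] [ 0.01369741 -0.02975091 -0.69950181  0.71387988] 461.89011484043954
crank_handle []
crank [(array([ 564., -201.,  108.]), 0.79)]
face [(array([533.,   0., 131.]), 0.69), (array([ 559., -200.,  102.]), 0.61)]
pad_sole [(array([516., 273.,  12.]), 0.72), (array([529.,   3., 131.]), 0.33)]
pad_grip [(array([512., 275.,  18.]), 0.88)]
pad [(array([506., 279.,  16.]), 0.9)]
slope [(array([531.,   1., 134.]), 0.69)]
can [(array([ 590., -401.,  114.]), 0.69)]
mug [(array([712., 266.,  35.]), 0.9)]
offcut [(array([ 437., -395.,   38.]), 0.83)]
```

View pics/side0.png

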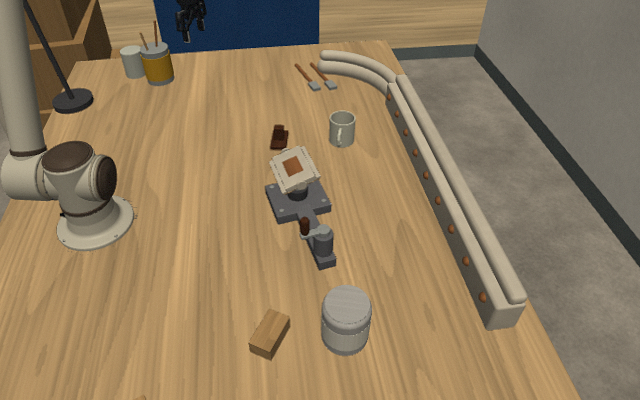

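View pics/top0.png

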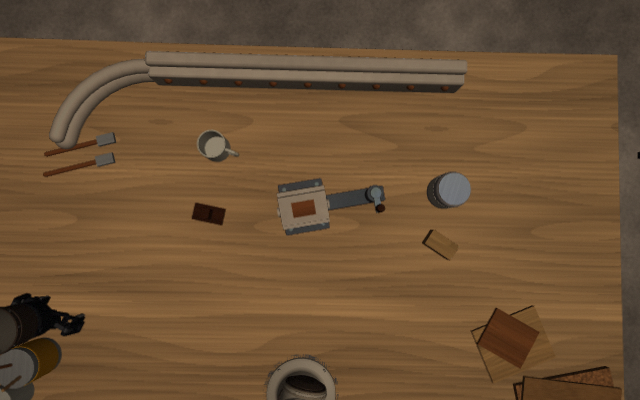

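Run:
```python
import numpy as np, cv2
for n in("side","top"):
    d=np.load("/tmp/%s0.npz"%n);W=d["W"];px=d["px"]
    X,Y,Z=W[...,0],W[...,1],W[...,2]
    # handle
    m=(abs(X-560)<90)&(abs(Y+205)<90)&(Z>120)&(Z<260)
    v,u=np.nonzero(m);print(n,"handle n",m.sum(), W[m].min(0) if m.any() else'',W[m].max(0) if m.any() else'',np.median(W[m],0), u.min(),u.max(),v.min(),v.max())
    m=(abs(X-510)<90)&(abs(Y-275)<90)&(Z>6)&(Z<120)
    v,u=np.nonzero(m);print(n,"pad",m.sum(),W[m].min(0),W[m].max(0),u.min(),u.max(),v.min(),v.max())
    for a,b in((8,22),(40,52),(52,66)):
        k=m&(Z>a)&(Z<b)
        if k.sum()>8:
            print(a,b,k.sum(),W[k].mean(0),cv2.minAreaRect(W[k][:,:2].astype(np.float32)))
    for c,nm in(((532,0),"face"),):
        k=(abs(X-c[0])<25)&(abs(Y-c[1])<45)&(Z>90)
        P=W[k];c0=np.median(P,0);
        A=np.c_[P[:,:2]-c0[:2],np.ones(len(P))];
        s=np.linalg.lstsq(A,P[:,2],rcond=None)[0]; r=P[:,2]-A@s; g=abs(r)<5; s=np.linalg.lstsq(A[g],P[g,2],rcond=None)[0]
        nn=np.array([-s[0],-s[1],1]);nn/=np.linalg.norm(nn);print("face",c0,s,nn,np.degrees(np.arccos(nn[2])),np.std(P[g,2]-A[g]@s))
```

```text
side handle n 142 [ 520.32770702 -219.29456568  120.31372644] [ 541.54684259 -198.7075353   156.32298388] [ 530.72905162 -213.05734558  143.65328725] 299 308 217 232
side pad 341 [426.42600867 209.0006607    6.36982775] [540.50460474 336.78838515  62.35176573] 252 287 124 157
8 22 202 [510.63589484 268.53895901  14.07534278] ((511.12548828125, 282.2232666015625), (92.0296401977539, 47.251461029052734), 79.52678680419922)
40 52 32 [510.62407119 274.39359655  45.70156664] ((514.1448364257812, 275.2721862792969), (33.92873764038086, 21.36313819885254), 19.96146583557129)
52 66 54 [510.71875037 280.59469759  57.29731028] ((510.97088623046875, 281.7491149902344), (30.588953018188477, 27.956787109375), 74.54779052734375)
face [531.57856635  -0.97308644 134.47962763] [2.80123243e-01 5.71064672e-02 1.34458812e+02] [-0.26933306 -0.05490676  0.9614806 ] 15.954433555235244 1.6542527103407854
top handle n 64 [ 525.4558728  -216.22802497  121.14205166] [ 547.28392509 -195.78383745  155.0652233 ] [ 535.88330014 -204.39195396  148.25988364] 376 384 204 212
top pad 553 [424.82208444 193.2915611    6.01683753] [596.67581119 357.33488397  65.80624209] 184 239 186 245
8 22 397 [514.54061449 280.69867916  13.34701454] ((510.49249267578125, 272.68060302734375), (118.70774841308594, 140.55673217773438), 16.180734634399414)
40 52 14 [512.36742453 272.61671031  47.76038418] ((512.323486328125, 272.0921325683594), (23.757999420166016, 11.739889144897461), 17.74516487121582)
52 66 87 [514.79567084 282.29326251  57.11079598] ((515.2137451171875, 282.81988525390625), (24.402034759521484, 29.671735763549805), 76.87543487548828)
face [532.27280257   1.26679749 132.48202328] [2.90708794e-01 5.76236182e-02 1.32263376e+02] [-0.27872584 -0.05524839  0.95878023] 16.50796860138795 2.1598542157520617
```

Run:
```python
import numpy as np, cv2
out=[]
for n,(u0,u1,v0,v1) in(("side",(255,345,140,275)),("top",(270,400,170,240))):
    px=np.load("/tmp/%s0.npz"%n)["px"]
    c=cv2.resize(px[v0:v1,u0:u1],None,fx=6 if n=="top" else 4,fy=6 if n=="top" else 4,interpolation=cv2.INTER_CUBIC)
    cv2.imwrite("pics/c_%s.png"%n,c)
d=np.load("/tmp/top0.npz");W=d["W"]
for v in range(184,214,2):
    print(v,[("%d,%d,%d"%tuple(W[v,u])) for u in range(366,388,2)])
d=np.load("/tmp/side0.npz");W=d["W"]
print()
for v in range(214,250,2):
    print(v,[("%d,%d,%d"%tuple(W[v,u])) for u in range(298,336,3)])
```

```text
184 ['614,-182,0', '614,-188,0', '614,-194,1', '615,-201,-6', '615,-207,-2', '615,-212,0', '615,-219,-4', '615,-225,0', '615,-230,2', '615,-236,1', '615,-243,0']
186 ['609,-183,-4', '608,-189,-1', '608,-194,0', '600,-189,89', '601,-196,82', '600,-200,90', '600,-206,91', '606,-221,28', '607,-227,25', '610,-237,-2', '609,-242,2']
188 ['603,-183,-4', '596,-181,64', '594,-184,87', '595,-190,85', '593,-194,98', '593,-199,104', '593,-204,107', '595,-212,90', '600,-226,31', '603,-236,3', '604,-243,-2']
190 ['593,-178,39', '588,-178,90', '588,-184,90', '587,-188,104', '587,-193,107', '587,-198,106', '588,-205,102', '588,-210,103', '589,-217,91', '597,-236,2', '598,-243,-2']Traceback (most recent call last):
  File "<stdin>", line 9, in <module>
ValueError: cannot convert float NaN to integer
```

View pics/c_side.png

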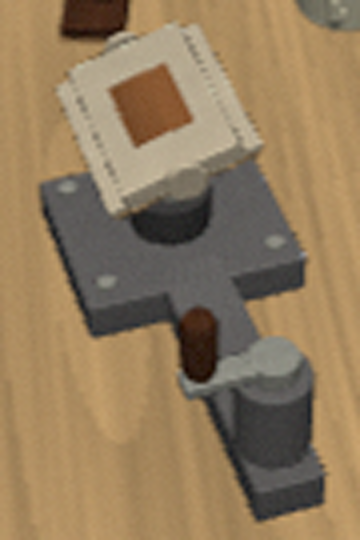

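View pics/c_top.png

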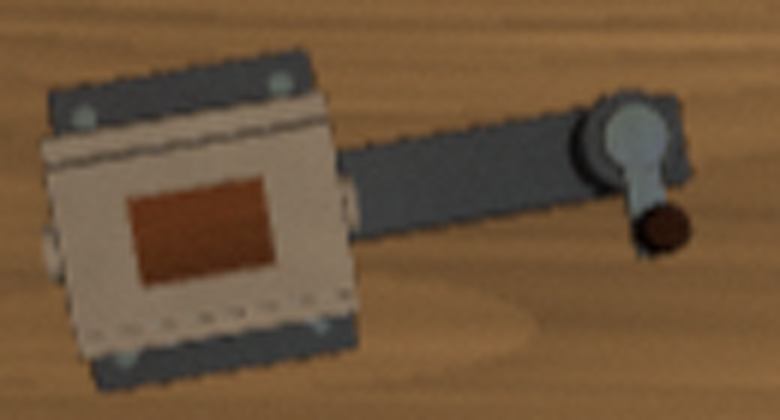

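```bash
cat >> h.py <<'E'
def ray(im,u,v):
    K=np.array([[im["fx"],0,im["cx"]],[0,im["fy"],im["cy"]],[0,0,1.]])
    p=cv2.undistortPoints(np.array([[[u,v]]],float),K,np.array(im["dist_coeffs"],float))[0,0]
    d=R.from_quat(im["orientation"]).apply([p[0],-p[1],-1.]); return np.array(im["origin"],float),d/np.linalg.norm(d)
def tri(a,b):
    (o1,d1),(o2,d2)=a,b
    s=np.linalg.lstsq(np.c_[d1,-d2],o2-o1,rcond=None)[0]
    p,q=o1+s[0]*d1,o2+s[1]*d2; return (p+q)/2,np.linalg.norm(p-q)
def atz(r,z): o,d=r; return o+d*(z-o[2])/d[2]
E
python3 - <<'E'
from h import *
S=eyes.get_image("side");T=eyes.get_image("top")
s=lambda x,y:(255+(x+.5)/4-.5,140+(y+.5)/4-.5)
t=lambda x,y:(270+(x+.5)/6-.5,170+(y+.5)/6-.5)
for n,a,b in(("patch",(150,104),(201,231)),("hub top",(280,358),(637,135)),("handle top",(200,320),(663,229))):
    rs,rt=ray(S,*s(*a)),ray(T,*t(*b)); print(n,tri(rs,rt),atz(rs,155),atz(rt,155),atz(rs,108),atz(rt,108))
# patch corners & moulding face from colour+depth, patch in both
for nm,im in(("side",S),("top",T)):
    W=cloud(im);px=im["pixels"].astype(int);X,Y,Z=[W[...,i] for i in range(3)]
    reg=(abs(X-530)<70)&(abs(Y)<100)&(Z>85)
    wood=reg&(px[...,2]-px[...,0]>60)&(abs(X-530)<35)&(abs(Y)<45)
    P=W[wood]; print(nm,wood.sum(),P.mean(0),cv2.minAreaRect(P[:,:2].astype(np.float32)))
    k=reg&(abs(X-530)<32)&(abs(Y)<55);P=W[k];c=P.mean(0)
    for _ in range(4):
        A=np.c_[P[:,:2]-c[:2],np.ones(len(P))];q=np.linalg.lstsq(A,P[:,2],rcond=None)[0];r=P[:,2]-A@q;P=P[abs(r)<3.5]
    n=np.r_[-q[:2],1];n/=np.linalg.norm(n);print(len(P),n,"tilt",np.degrees(np.arccos(n[2])),"yaw",np.degrees(np.arctan2(-n[1],-n[0])), "z at patch", q[2]+q[:2]@(W[wood].mean(0)[:2]-c[:2]))
    # pad board
    k=(abs(X-513)<60)&(abs(Y-277)<60)&(px.sum(-1)<190)&(Z<90)
    v,u=np.nonzero(k);print("pad dark",k.sum(),u.min(),u.max(),v.min(),v.max())
    b=k&(Z>8)&(Z<22);print(cv2.minAreaRect(W[b][:,:2].astype(np.float32)),np.median(W[b],0),cv2.minAreaRect(np.c_[u,v].astype(np.float32)))
    x0,y0=u.min()-12,v.min()-12
    cv2.imwrite("pics/pad_%s.png"%nm,cv2.resize(im["pixels"][y0:y0+60,x0:x0+60],None,fx=8,fy=8,interpolation=cv2.INTER_CUBIC));print(x0,y0)
E
```

```text
patch (array([529.70151394,   1.37336682, 133.27363129]), np.float64(5.0547795868328205)) [525.10318396 -24.54904388 155.        ] [531.24116361   0.75548732 155.        ] [529.57041743  31.47038525 108.        ] [533.37865041   1.86632044 108.        ]
hub top (array([ 581.22373043, -198.60571383,  103.75254452]), np.float64(2.0003229158631752)) [ 572.18351568 -244.90459246  155.        ] [ 577.93972593 -191.83862988  155.        ] [ 579.55010069 -202.45533529  108.        ] [ 581.8697147  -198.12042978  108.        ]
handle top (array([ 535.2654352 , -204.81181861,  148.26700907]), np.float64(2.8815844658593384)) [ 533.10962361 -211.19431235  155.        ] [ 536.37166526 -203.93075868  155.        ] [ 538.06991824 -166.66907252  108.        ] [ 538.70608391 -210.67670915  108.        ]
side 258 [5.27288608e+02 4.00258210e-01 1.33650871e+02] ((526.8764038085938, 0.7345848083496094), (39.7631950378418, 63.88666915893555), 12.393556594848633)
711 [-0.26906662 -0.05777052  0.96138739] tilt 15.973851079853812 yaw 12.117840356559169 z at patch 133.33281406744948
pad dark 339 270 287 125 149
((510.9319763183594, 280.2415771484375), (89.76325988769531, 46.8185920715332), 79.80596923828125) [509.89872813 265.20723364  14.00034325] ((279.4189147949219, 137.48648071289062), (15.45350456237793, 25.153045654296875), 9.462322235107422)
258 113
top 226 [536.41167573   2.6052673  133.68470912] ((535.834716796875, 2.0517539978027344), (30.039201736450195, 59.44158935546875), 10.97152328491211)
792 [-0.28785449 -0.05358499  0.95617386] tilt 17.025633617798878 yaw 10.54508355342771 z at patch 133.5375400940445
pad dark 547 192 225 203 225
((515.017822265625, 282.5482177734375), (91.31166076660156, 49.71232223510742), 79.23372650146484) [515.05859388 271.49487099  13.00004011] ((208.30641174316406, 213.6697998046875), (31.777116775512695, 17.356380462646484), 11.888657569885254)
180 191
```

>>> move_arm(deltas="0 0 0 0 0 -0.152;0 0 0 0 0 -0.152;0 0 0 0 0 -0.151;1.6 4.8 0 0 0 0;1.6 4.8 0 0 0 0;1.6 4.8 0 0 0 0;1.6 4.8 0 0 0 0;1.6 4.8 0 0 0 0;1.6 4.8 0 0 0 0;1.6 4.8 0 0 0 0;1.6 4.8 0 0 0 0", grip=8.5)

```text
clock: 2.58
position: [402.9, 176.0, 231.7]
ee_rot: [1.0, 0.0, 0.0, -0.0]
contact_force: [1.1, 0.3, -0.1]
gripper_width: 85.1
```

>>> move_arm(deltas="1.65 4.76 0 0 0 0;1.65 4.76 0 0 0 0;1.65 4.76 0 0 0 0;1.65 4.76 0 0 0 0;1.65 4.76 0 0 0 0;1.65 4.76 0 0 0 0;1.65 4.76 0 0 0 0;1.65 4.76 0 0 0 0;0 0 0 0 0 0")

```text
clock: 3.7
position: [535.1, -206.1, 230.5]
ee_rot: [1.0, -0.002, -0.0, 0.0]
contact_force: [-1.2, 1.0, 1.0]
gripper_width: 85.3
```

Run:
```python
from h import *
s=telemetry.read_state();print(s["position"],s["ee_rot"],s["joints"])
im=eyes.get_image("side");save(im,"s1.png")
cv2.imwrite("pics/s1c.png",cv2.resize(im["pixels"][120:290,230:400],None,fx=3.5,fy=3.5,interpolation=cv2.INTER_CUBIC))
```

```text
[ 535.14819563 -206.0950236   230.49910013] [ 9.99997736e-01 -2.08840348e-03 -3.80074711e-04  1.49743287e-04] [-8.50191171e-02  2.98190581e-01 -1.22942120e-01  3.95897222e-04
 -1.15039638e+00  1.65147693e+00]
```

View pics/s1c.png

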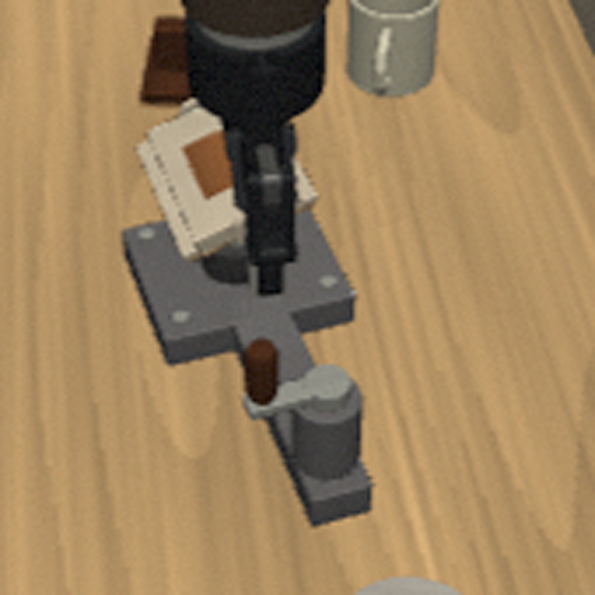

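The gripper is above the crank area: the handle is at about (260,370) in the crop and the fingers sit at about (268,270), which fits the height difference. I'll descend and grip.

>>> move_arm(deltas="0 0 3.5 0 0 0;0 0 3.5 0 0 0;0 0 2.5 0 0 0;0 0 1.5 0 0 0;0 0 0.5 0 0 0;0 0 0 0 0 0")

```text
clock: 4.5
position: [535.1, -203.1, 116.9]
ee_rot: [1.0, 0.0, 0.0, 0.0]
contact_force: [1.2, -0.6, 0.0]
gripper_width: 85.1
```

>>> move_arm(deltas="0 0 0 0 0 0;0 0 0 0 0 0;0 0 0 0 0 0;0 0 0 0 0 0;0 0 0 0 0 0;0 0 0 0 0 0", grip=1)

```text
clock: 5.25
position: [534.9, -203.8, 117.0]
ee_rot: [1.0, 0.0, 0.0, 0.0]
contact_force: [-1.8, -2.3, 4.6]
gripper_width: 21.3
```

Run:
```python
import numpy as np
t=np.radians(185.5-15*np.arange(25));p=4.5*np.c_[np.cos(t),-np.sin(t)]
d=np.diff(np.round(p,2),axis=0)
for i in range(0,24,12):print(";".join("%.2f %.2f 0 0 0 0"%tuple(r) for r in d[i:i+12]))
```

```text
0.04 -1.17 0 0 0 0;0.35 -1.13 0 0 0 0;0.62 -0.99 0 0 0 0;0.86 -0.80 0 0 0 0;1.03 -0.56 0 0 0 0;1.15 -0.26 0 0 0 0;1.17 0.04 0 0 0 0;1.13 0.35 0 0 0 0;0.99 0.62 0 0 0 0;0.80 0.86 0 0 0 0;0.56 1.03 0 0 0 0;0.26 1.15 0 0 0 0
-0.04 1.17 0 0 0 0;-0.35 1.13 0 0 0 0;-0.62 0.99 0 0 0 0;-0.86 0.80 0 0 0 0;-1.03 0.56 0 0 0 0;-1.15 0.26 0 0 0 0;-1.17 -0.04 0 0 0 0;-1.13 -0.35 0 0 0 0;-0.99 -0.62 0 0 0 0;-0.80 -0.86 0 0 0 0;-0.56 -1.03 0 0 0 0;-0.26 -1.15 0 0 0 0
```

>>> move_arm(deltas="0.04 -1.17 0 0 0 0;0.35 -1.13 0 0 0 0;0.62 -0.99 0 0 0 0;0.86 -0.80 0 0 0 0;1.03 -0.56 0 0 0 0;1.15 -0.26 0 0 0 0")

```text
clock: 6.0
position: [574.0, -153.0, 117.0]
ee_rot: [1.0, 0.0, -0.001, -0.001]
contact_force: [-4.9, 1.9, 7.4]
gripper_width: 21.2
```

Run:
```python
from h import *
s=telemetry.read_state();print(s["position"],s["contact_force"],s["gripper_width"])
im=eyes.get_image("side")
cv2.imwrite("pics/s2c.png",cv2.resize(im["pixels"][120:290,230:400],None,fx=3.5,fy=3.5,interpolation=cv2.INTER_CUBIC))
```

```text
[ 573.95073846 -152.96722326  116.99109356] [-4.87582328  1.8600532   7.36613076] 21.218465667451206
```

View pics/s2c.png

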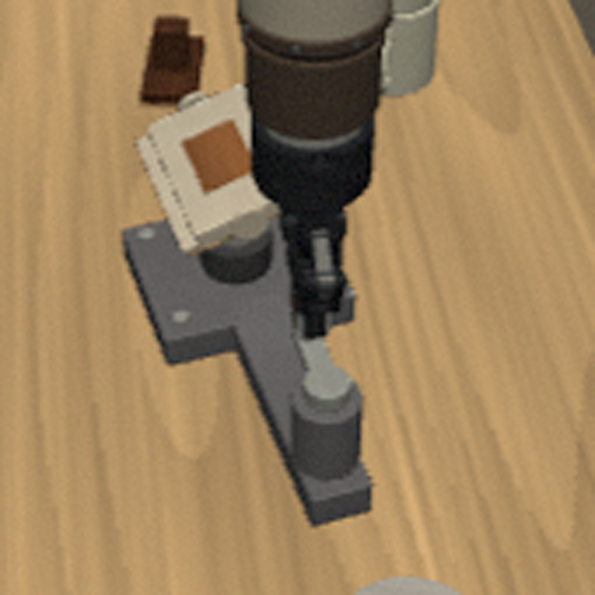

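The crank arm has turned with the hand (hub at about (327,385), arm pointing up to the fingers at (315,330)), and the forces are low. Continuing.

>>> move_arm(deltas="1.17 0.04 0 0 0 0;1.13 0.35 0 0 0 0;0.99 0.62 0 0 0 0;0.80 0.86 0 0 0 0;0.56 1.03 0 0 0 0;0.26 1.15 0 0 0 0;-0.04 1.17 0 0 0 0;-0.35 1.13 0 0 0 0;-0.62 0.99 0 0 0 0")

```text
clock: 7.18
position: [614.6, -226.1, 117.0]
ee_rot: [1.0, 0.0, 0.001, -0.001]
contact_force: [-1.2, 6.2, 8.3]
gripper_width: 21.3
```

>>> move_arm(deltas="-0.86 0.80 0 0 0 0;-1.03 0.56 0 0 0 0;-1.15 0.26 0 0 0 0;-1.17 -0.04 0 0 0 0;-1.13 -0.35 0 0 0 0;-0.99 -0.62 0 0 0 0;-0.80 -0.86 0 0 0 0;-0.56 -1.03 0 0 0 0;-0.26 -1.15 0 0 0 0;0 0 0 0 0 0;0 0 0 0 0 0")

```text
clock: 8.55
position: [534.5, -202.4, 116.9]
ee_rot: [1.0, 0.0, -0.0, -0.0]
contact_force: [2.4, 2.2, 8.3]
gripper_width: 21.3
```

Run:
```python
from h import *
s=telemetry.read_state();print(s["position"],s["contact_force"],s["gripper_width"])
im=eyes.get_image("side")
cv2.imwrite("pics/s3c.png",cv2.resize(im["pixels"][120:290,230:400],None,fx=3.5,fy=3.5,interpolation=cv2.INTER_CUBIC))
```

```text
[ 534.53452514 -202.4360107   116.90191614] [2.35145914 2.16442356 8.25554763] 21.334088167137693
```

View pics/s3c.png

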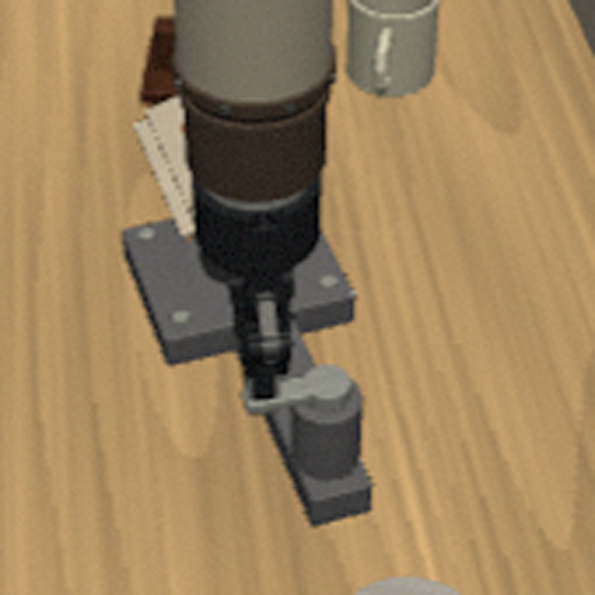

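The crank arm is back in its starting direction (hub at (328,385), handle end at (255,400)). Releasing and going to the pad.

>>> move_arm(deltas="0 0 0 0 0 0;0 0 0 0 0 0;0 0 0 0 0 0;0 0 0 0 0 0;0 0 -1 0 0 0;0 0 -3 0 0 0;0 0 -4 0 0 0;0 0 -4 0 0 0;0 -4 -1 0 0 0;0 -5 0 0 0 0;0 -5 0 0 0 0", grip=8.5)

```text
clock: 9.98
position: [534.5, -62.1, 247.5]
ee_rot: [1.0, -0.0, 0.001, -0.0]
contact_force: [0.8, -0.3, -0.4]
gripper_width: 85.0
```

>>> move_arm(deltas="-0.3 -5 0 0 0 0;-0.3 -5 0 0 0 0;-0.3 -5 0 0 0 0;-0.3 -5 0 0 0 0;-0.3 -5 0 0 0 0;-0.3 -5 0 0 0 0.09;-0.3 -4.4 0 0 0 0.09;0 0 0 0 0 0")

```text
clock: 10.98
position: [517.3, 283.4, 246.4]
ee_rot: [0.996, -0.088, 0.0, -0.0]
contact_force: [-0.7, -1.6, -0.8]
gripper_width: 85.2
```

Run:
```python
from h import *
s=telemetry.read_state();print(s["position"],s["ee_rot"],s["contact_force"],s["gripper_width"],s["joints"])
im=eyes.get_image("side");T=eyes.get_image("top")
cv2.imwrite("pics/s4c.png",cv2.resize(im["pixels"][100:290,210:400],None,fx=3,fy=3,interpolation=cv2.INTER_CUBIC))
cv2.imwrite("pics/t4c.png",cv2.resize(T["pixels"][170:240,270:400],None,fx=6,fy=6,interpolation=cv2.INTER_CUBIC))
for nm,im in(("side",im),("top",T)):
    W=cloud(im);px=im["pixels"].astype(int);X,Y,Z=[W[...,i] for i in range(3)]
    reg=(abs(X-530)<70)&(abs(Y)<100)&(Z>105)&(Z<190)
    wood=reg&(px[...,2]-px[...,0]>60)&(abs(X-530)<35)&(abs(Y)<45)
    P=W[wood]; print(nm,wood.sum(),P.mean(0),cv2.minAreaRect(P[:,:2].astype(np.float32)))
    k=reg&(abs(X-530)<32)&(abs(Y)<55);P=W[k];c=P.mean(0)
    for _ in range(4):
        A=np.c_[P[:,:2]-c[:2],np.ones(len(P))];q=np.linalg.lstsq(A,P[:,2],rcond=None)[0];r=P[:,2]-A@q;P=P[abs(r)<3.5]
    n=np.r_[-q[:2],1];n/=np.linalg.norm(n);print(len(P),n,"tilt",np.degrees(np.arccos(n[2])),"yaw",np.degrees(np.arctan2(-n[1],-n[0])), "z at patch", q[2]+q[:2]@(W[wood].mean(0)[:2]-c[:2]))
```

```text
[517.30061513 283.39400285 246.42824657] [ 9.96116682e-01 -8.80427231e-02  9.07631743e-05 -1.61619258e-04] [-0.67327333 -1.64969578 -0.79326021] 85.19812089988322 [ 7.75488962e-01  3.14696563e-01 -5.80736954e-02 -7.73195479e-05
 -1.19766241e+00  6.19021803e-01]
side 258 [527.28809704   0.60625297 153.75149182] ((527.29931640625, 0.3262825012207031), (40.472171783447266, 63.6732292175293), 11.085030555725098)
724 [-0.27433026 -0.05428441  0.96010214] tilt 16.23929193317054 yaw 11.193078062715239 z at patch 153.52339395554796
top 271 [534.92357894   2.20147976 153.22530603] ((532.5870361328125, 1.4912071228027344), (36.7176628112793, 59.89862060546875), 10.838239669799805)
822 [-0.27360278 -0.05320047  0.96037036] tilt 16.184246314371382 yaw 11.003527289989599 z at patch 153.174790191385
```

View pics/s4c.png

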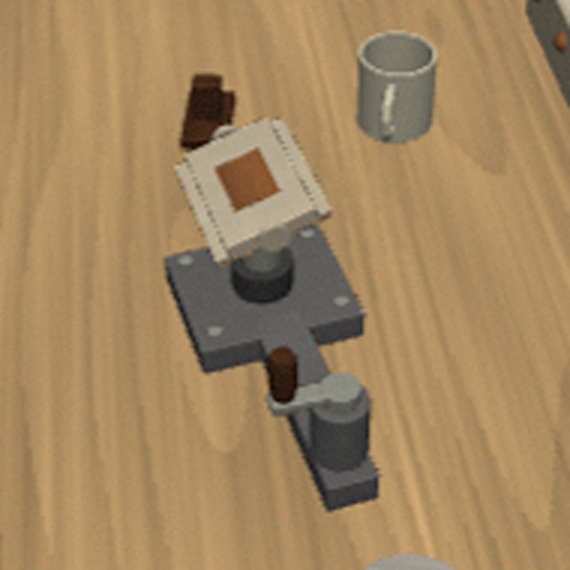

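View pics/t4c.png

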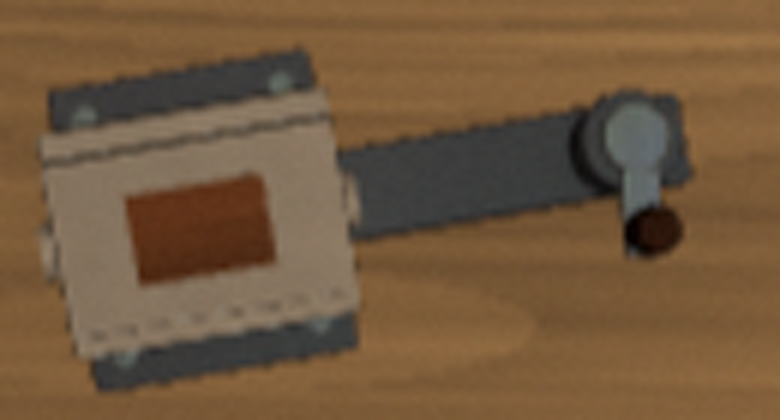

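The face rose by 20 mm (133.4 to 153.4). The crank handle is at about (655,229) in the top crop, against (663,229) at the start, so it went roughly 4° past a full turn, which is within tolerance. The pad hasn't moved. Descending on it.

>>> move_arm(deltas="-0.4 0.2 5 0 0 0;0 0 5 0 0 0;0 0 5 0 0 0;0 0 4 0 0 0;0 0 2 0 0 0;0 0 1 0 0 0;0 0 0.4 0 0 0;0 0 0 0 0 0")

```text
clock: 12.08
position: [513.8, 279.6, 23.2]
ee_rot: [0.996, -0.09, 0.001, -0.001]
contact_force: [-0.6, 0.4, 0.5]
gripper_width: 85.1
```

Run:
```python
from h import *
s=telemetry.read_state();print(s["position"],s["ee_rot"],s["contact_force"],s["gripper_width"])
im=eyes.get_image("side")
cv2.imwrite("pics/s5c.png",cv2.resize(im["pixels"][70:180,230:340],None,fx=5,fy=5,interpolation=cv2.INTER_CUBIC))
```

```text
[513.7735774  279.61031867  23.16535057] [ 9.95952851e-01 -8.98742394e-02  5.27151235e-04 -5.12161240e-04] [-0.614232    0.37255127  0.5495366 ] 85.13721239744416
```

View pics/s5c.png

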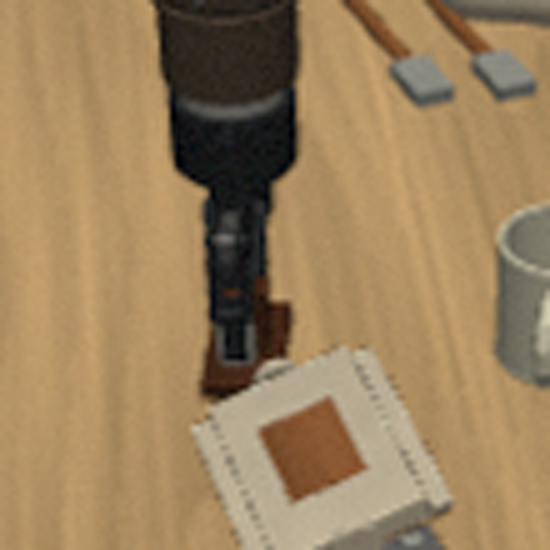

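The near finger, at (235,345), lines up in front of the grip block at about (243,308). Closing and lifting.

>>> move_arm(deltas="0 0 0 0 0 0;0 0 0 0 0 0;0 0 0 0 0 0;0 0 0 0 0 0;0 0 0 0 0 0;0 0 0 0 0 0;0 0 0 0 0 0", grip=1)

```text
clock: 13.0
position: [513.8, 280.2, 23.0]
ee_rot: [0.996, -0.09, 0.001, -0.001]
contact_force: [-0.9, 2.9, 5.7]
gripper_width: 23.5
```

>>> move_arm(deltas="0 0 -1 0 0 0;0 0 -3 0 0 0;0 0 -5 0 0 0;0 0 -5 0 0 0;0 0 -5 0 0 0;0 0 -3 0 0 0;0 0 0 0 0 0;0 0 0 0 0 0")

```text
clock: 14.0
position: [511.9, 278.5, 240.1]
ee_rot: [0.996, -0.09, -0.002, 0.001]
contact_force: [-0.9, 0.1, -2.6]
gripper_width: 23.2
```

Run:
```python
from h import *
s=telemetry.read_state();print(s["position"],s["ee_rot"],s["contact_force"],s["wrist_torque"],s["gripper_width"])
S=eyes.get_image("side");T=eyes.get_image("top");s=telemetry.read_state()
cv2.imwrite("pics/s6c.png",cv2.resize(S["pixels"][40:150,220:330],None,fx=5,fy=5,interpolation=cv2.INTER_CUBIC))
cv2.imwrite("pics/t6c.png",cv2.resize(T["pixels"][150:260,150:260],None,fx=5,fy=5,interpolation=cv2.INTER_CUBIC))
np.savez("/tmp/6.npz",S=cloud(S),T=cloud(T),sp=S["pixels"],tp=T["pixels"])
```

```text
[511.91133528 278.51257745 240.06178914] [ 0.99592094 -0.0901978  -0.00198647  0.00137162] [-0.88023166  0.09780387 -2.57153689] [0.01067696 0.00784419 0.05475144] 23.154859754330097
```

View pics/s6c.png

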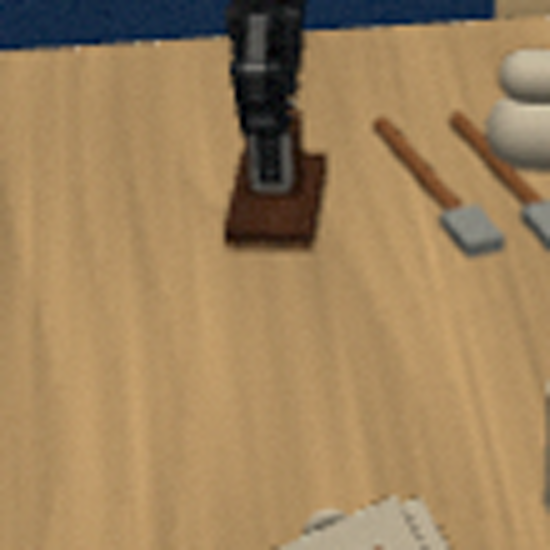

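View pics/t6c.png

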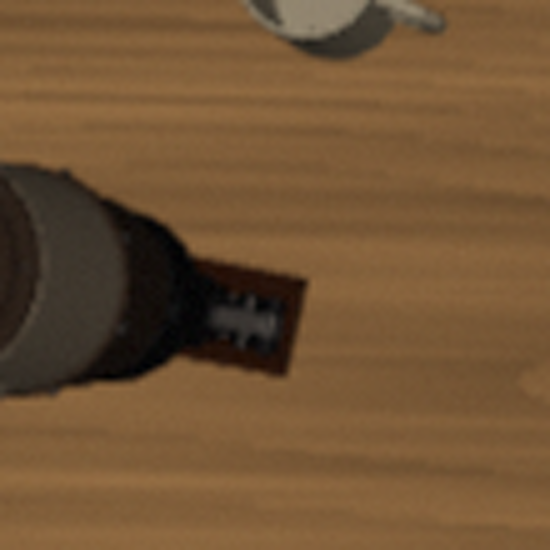

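```bash
cat > plan.py <<'E'
from h import *
f=np.array([531,1.3,153.3]);ti,ya=np.radians(16.2),np.radians(11.1)
n=np.array([-np.sin(ti)*np.cos(ya),-np.sin(ti)*np.sin(ya),np.cos(ti)])
fy=np.array([-np.sin(ya),np.cos(ya),0]);fx=np.cross(fy,n)
Rt=np.c_[fx,-fy,-n]
def rel(off):
    s=telemetry.read_state();Rc=R.from_quat(s["ee_rot"]).as_matrix();p=np.array(s["position"])
    rv=R.from_matrix(Rc.T@Rt).as_rotvec();d=f+n*off-p
    print("rotvec",rv.round(3),"shift final frame cm",(Rt.T@d/10).round(2),"F",np.round(s["contact_force"],1),"F.n",round(float(np.dot(s["contact_force"],n)),2),"w",s["gripper_width"],s["clock"])
E
python3 -c "
from plan import *
rel(63);rel(23)"
```

```text
rotvec [ 0.056  0.284 -0.371] shift final frame cm [-5.77 27.58  1.03] F [ 0.5 -0.2 -2. ] F.n -2.06 w 23.536299334547586 14.1
rotvec [ 0.056  0.284 -0.371] shift final frame cm [-5.77 27.58  5.03] F [ 0.5 -0.2 -2. ] F.n -2.06 w 23.536299334547586 14.1
```

>>> move_arm(deltas="0 0 0 0.019 0.095 -0.124;0 0 0 0.019 0.095 -0.124;0 0 0 0.018 0.094 -0.123;-0.95 4.6 0 0 0 0;-0.95 4.6 0 0 0 0;-0.95 4.6 0 0 0 0;-0.95 4.6 0 0 0 0;-0.95 4.6 0 0 0 0;-0.95 4.6 0 0 0 0;0 0 0 0 0 0;0 0 0 0 0 0")

```text
clock: 15.48
position: [512.4, -2.0, 224.5]
ee_rot: [0.985, 0.095, 0.142, -0.015]
contact_force: [0.1, 0.1, -2.0]
gripper_width: 23.3
```

Run:
```python
from plan import *
rel(63);rel(23)
S=eyes.get_image("side");T=eyes.get_image("top")
cv2.imwrite("pics/s7c.png",cv2.resize(S["pixels"][110:230,240:360],None,fx=5,fy=5,interpolation=cv2.INTER_CUBIC))
cv2.imwrite("pics/t7c.png",cv2.resize(T["pixels"][150:250,250:380],None,fx=5,fy=5,interpolation=cv2.INTER_CUBIC))
```

```text
rotvec [-0.002 -0.003 -0.001] shift final frame cm [-0.17  0.03  1.07] F [ 0.1  0.1 -2. ] F.n -1.92 w 23.299470994399915 15.475
rotvec [-0.002 -0.003 -0.001] shift final frame cm [-0.17  0.03  5.07] F [ 0.1  0.1 -2. ] F.n -1.92 w 23.299470994399915 15.475
```

View pics/s7c.png

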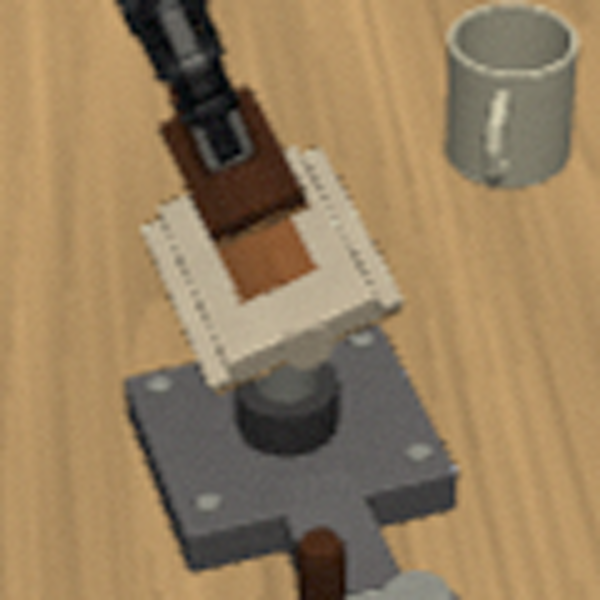

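View pics/t7c.png

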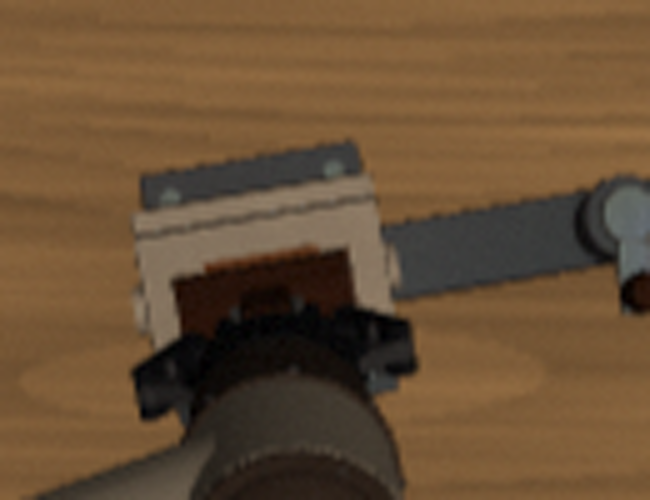

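The pad is parallel to the moulding and lined up over the patch (side crop, pad at (235,170), patch at (268,262)). Approaching.

>>> move_arm(deltas="-0.15 0 2 0 0 0;0 0 1.5 0 0 0;0 0 0.7 0 0 0;0 0 0.3 0 0 0;0 0 0 0 0 0;0 0 0 0 0 0")

```text
clock: 16.32
position: [524.2, 0.7, 182.6]
ee_rot: [0.985, 0.096, 0.143, -0.015]
contact_force: [0.2, -0.2, -2.5]
gripper_width: 23.0
```

>>> move_arm(deltas="0 0 0.15 0 0 0;0 0 0.1 0 0 0;0 0 0 0 0 0;0 0 0 0 0 0")

```text
clock: 16.82
position: [524.6, 0.6, 179.5]
ee_rot: [0.985, 0.096, 0.143, -0.015]
contact_force: [0.7, -1.4, -1.6]
gripper_width: 23.5
```

Run:
```python
from plan import *
rel(23)
```

```text
rotvec [-0.002 -0.005 -0.   ] shift final frame cm [-0.12  0.06  0.4 ] F [ 0.7 -1.4 -1.6] F.n -1.63 w 23.459724679984664 16.825
```

>>> move_arm(deltas="-0.1 0 0.15 0 0 0;0 0 0.1 0 0 0;0 0 0 0 0 0;0 0 0 0 0 0")

```text
clock: 17.32
position: [524.4, 0.6, 176.9]
ee_rot: [0.985, 0.096, 0.143, -0.015]
contact_force: [-0.5, 0.1, -2.3]
gripper_width: 23.5
```

>>> move_arm(deltas="0 0 0.1 0 0 0;0 0 0 0 0 0;0 0 0 0 0 0")

```text
clock: 17.7
position: [524.7, 0.7, 175.9]
ee_rot: [0.985, 0.096, 0.143, -0.015]
contact_force: [-0.6, -0.8, -2.3]
gripper_width: 23.3
```

>>> move_arm(deltas="0 0 0.1 0 0 0;0 0 0 0 0 0;0 0 0 0 0 0")

```text
clock: 18.08
position: [525.0, 0.7, 175.2]
ee_rot: [0.985, 0.096, 0.143, -0.015]
contact_force: [-1.2, -0.3, 0.4]
gripper_width: 23.4
```

>>> move_arm(deltas="0 0 0.05 0 0 0;0 0 0 0 0 0;0 0 0 0 0 0")

```text
clock: 18.45
position: [525.1, 0.7, 175.2]
ee_rot: [0.985, 0.096, 0.143, -0.015]
contact_force: [-4.7, 0.6, 5.8]
gripper_width: 23.2
```

Run:
```python
from plan import *
rel(23)
print(Rt.T@telemetry.read_state()["contact_force"],Rt.T@telemetry.read_state()["wrist_torque"])
S=eyes.get_image("side");T=eyes.get_image("top")
cv2.imwrite("pics/s8c.png",cv2.resize(S["pixels"][110:230,240:360],None,fx=5,fy=5,interpolation=cv2.INTER_CUBIC))
cv2.imwrite("pics/t8c.png",cv2.resize(T["pixels"][150:250,250:380],None,fx=5,fy=5,interpolation=cv2.INTER_CUBIC))
W=cloud(S);D=(W-f)@np.c_[fx,fy,n]
px=S["pixels"].astype(int)
k=(abs(D[...,0])<60)&(abs(D[...,1])<75)&(abs(D[...,2]-14)<6)&(px[...,2]>px[...,0]+15)
print(k.sum(),cv2.minAreaRect(D[k][:,:2].astype(np.float32)),D[k].min(0),D[k].max(0),np.median(D[k],0))
for i in range(0,1):
    q=D[k&(D[...,2]>9)];A=np.c_[q[:,:2],np.ones(len(q))];print("plane",np.linalg.lstsq(A,q[:,2],rcond=None)[0])
```

```text
rotvec [-0.002 -0.006 -0.   ] shift final frame cm [-0.05  0.06 -0.04] F [-4.7  0.6  5.8] F.n 6.88 w 23.20732811047121 18.45
[-2.71267769 -1.50310609 -6.87830367] [ 0.21288122 -1.3327383   0.05083267]
349 ((-2.7332801818847656, 0.6151962280273438), (94.64000701904297, 49.81673812866211), 89.9559326171875) [-27.6519142  -46.69370106   8.01494304] [22.16689275 47.94908998 19.23821358] [ -4.34758635 -19.77444798  14.96282199]
plane [4.41328315e-03 5.16583413e-03 1.49524679e+01]
```

View pics/s8c.png

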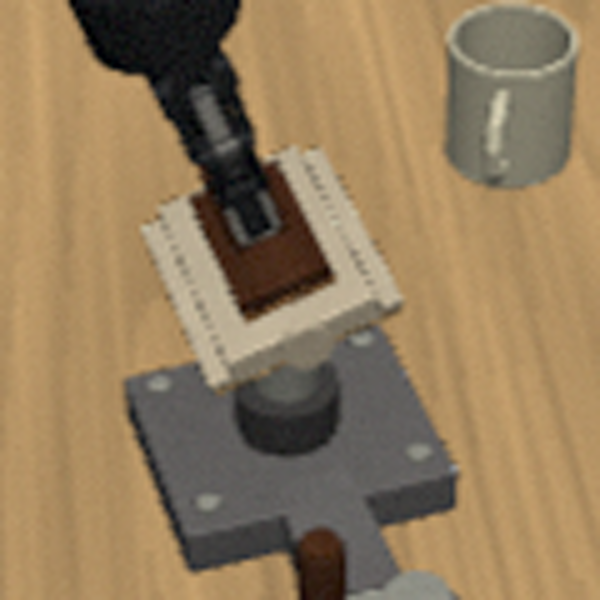

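View pics/t8c.png

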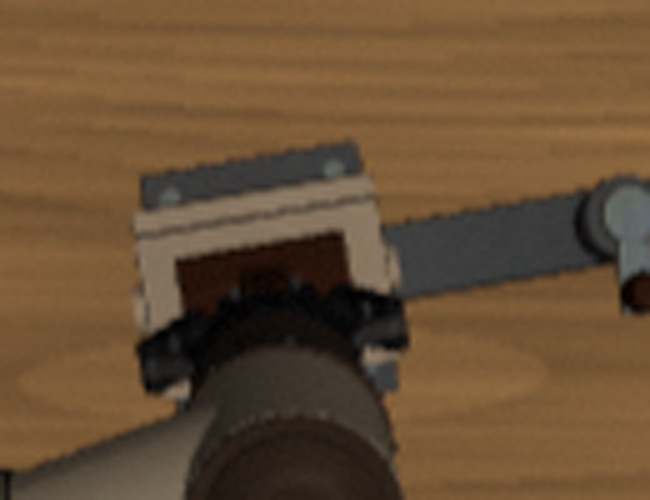

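The pad lies on the face, centred to within about 3 mm and parallel to within 0.01 rad by the side depth. I'll add a little pressure and settle.

>>> move_arm(deltas="0 0 0.03 0 0 0;0 0 0 0 0 0;0 0 0 0 0 0;0 0 0 0 0 0;0 0 0 0 0 0;0 0 0 0 0 0")

```text
clock: 19.3
position: [525.2, 0.7, 175.1]
ee_rot: [0.985, 0.096, 0.143, -0.015]
contact_force: [-5.9, 0.5, 6.9]
gripper_width: 22.7
```

Run:
```python
from plan import *
rel(23)
for i in range(4):
    S=eyes.get_image("side" if i%2 else "top");s=telemetry.read_state();print((Rt.T@s["contact_force"]).round(1),(Rt.T@s["wrist_torque"]).round(2),s["gripper_width"])
    W=cloud(S);D=(W-f)@np.c_[fx,fy,n]
    px=S["pixels"].astype(int)
    k=(abs(D[...,0])<60)&(abs(D[...,1])<75)&(abs(D[...,2]-14)<4)&(px[...,2]>px[...,0]+15)
    q=D[k];A=np.c_[q[:,:2],np.ones(len(q))];print("plane",np.linalg.lstsq(A,q[:,2],rcond=None)[0],q.min(0),q.max(0))
    k=(abs(D[...,0])<38)&(abs(D[...,1])<60)&(abs(D[...,2])<4)&(px.min(-1)>90)
    q=D[k];A=np.c_[q[:,:2],np.ones(len(q))];print("face plane",len(q),np.linalg.lstsq(A,q[:,2],rcond=None)[0])
    if i>1:
      for nm in("can","mug","offcut"): print(nm,[np.round(d["point"]) for d in eyes.boxes_of(S,nm)[:1]])
```

```text
rotvec [-0.002 -0.006 -0.   ] shift final frame cm [-0.05  0.06 -0.04] F [-5.9  0.5  6.9] F.n 8.27 w 22.742613387663233 19.3
[-3.6 -2.2 -8.4] [ 0.37 -1.58  0.09] 23.363537939980112
plane [ 1.17359254e-02 -2.43757313e-03  1.31999391e+01] [ -1.84593345 -45.03744452  10.0609453 ] [26.51906175 44.34584067 17.99039469]
face plane 219 [ 0.01702367 -0.00174109 -1.18758911]
[-3.4 -0.9 -9. ] [ 0.32 -1.61 -0.01] 23.199242923208136
plane [3.37215912e-03 5.14502933e-03 1.48367549e+01] [-27.65161403 -46.22037675  10.39496704] [22.3172568  47.12448973 17.98825479]
face plane 365 [-0.00180147  0.00183195  0.94711585]
[-3.2 -2.6 -8.8] [ 0.39 -1.6   0.06] 23.41020809474956
plane [1.05462515e-02 4.85143148e-04 1.29596927e+01] [ -1.87395542 -45.04568376  10.01032805] [27.03738568 44.45749604 17.90045691]
face plane 230 [-1.06332105e-04  1.77215873e-03 -1.03356313e+00]
can [array([ 591., -400.,  116.])]
mug [array([715., 266.,  30.])]
offcut [array([ 436., -398.,   38.])]
[-1.8 -1.6 -8.9] [ 0.37 -1.59  0.01] 23.278430798286482
plane [6.59007384e-03 8.67107641e-03 1.49503589e+01] [-27.652377   -45.7633238   10.02860138] [22.27493983 47.85651906 17.94402561]
face plane 371 [-0.0042496   0.00136011  1.06862846]
can [array([ 587., -442.,  110.])]
mug [array([706., 240.,  63.])]
offcut [array([ 435., -411.,   37.])]
```

```bash
python3 -c "
from bench import arm,telemetry
print(arm.job_done());print(telemetry.read_state()['contact_force'])"
```

```text
the job is handed in; nothing more can be done
None
the job is handed in; nothing more can be done
```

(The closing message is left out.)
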